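Free the latched key on the weld-bench control box

ROBOT

A 6-joint arm with a two-finger parallel gripper is mounted at the origin on the work surface. World frame = base frame: x ahead of the robot, y to its left, z up, the work surface at z = 0. Lengths are in mm, angles in rad, forces in N, time in s.
With the tool pointing down it reaches from about 425 to 925 mm from the base axis. Payload 12.5 kg.
Tool frame: the origin (TCP) lies midway between the tips of the shut fingers; the grasp point (between the pads) lies 19 mm behind it; z points along the fingers, x is the direction in which the jaws open and shut, and the axes are right-handed (so a half turn about z gives the same grasp; the last joint's range is limited). The gripper opens to 85 mm and grips with 20 to 120 N. Pads are 22 mm wide; open, the fingers measure 114 mm over their backs; the gripper's body (76 mm by 85 mm) begins 54 mm behind the grasp point. The pads swing forward as they close: fully open they stand 13 mm farther back than shut.
Start: joints at [-1.405, 0.491, 1.559, -0, 1.092, -0.106], TCP at [167.813, -602.066, 231.327] pointing down, gripper open.
Joint ranges: [-3.1, 3.1], [-0.84, 2.19], [0.05, 2.79], [-1.13, 4.28], [0.06, 2.93], [-2.69, 2.69]. Speed limits (rad/s): [2.22, 2.22, 2.79, 3.14, 3.14, 3.14].

INTERFACE

Orientations are given as a rotation vector (axis times angle).
In Python, from workcell import bot gives the robot as it stands. The module is installed in compiled form; this text tells all that it offers.
- The arm moves only by the tool apply_moves, never from a script. Its argument "deltas" is a list of rows, each an object of numbers: "gripper": the opening, from 0 (shut) to 1 (fully open); "x", "y", "z": the shift along the world's x, y, z in units of 100 mm (1.0 is 100 mm); "rx", "ry", "rz": the turn, a rotation vector about the world's x, y, z in units of 90 degrees (1.0 is 90 degrees). A call has exactly 8 rows; each row shifts and turns the commanded pose from where the row before left it; what a row does not reach is not made up. A row lasts 1/10 s, in which the tool goes at most 50 mm and 8.59 degrees, less where a joint would pass 70% of its speed; a pose out of reach is approached as far as the arm can. A call with a number of a shift or a turn outside -1 to 1 is refused whole. A call with a gripper value outside its range is refused whole. The fingers move at their own pace and stop on an object; "squeeze" is the grip in N (left out, the last holds). Time passes only in rows, so rows that do not move let the fingers close, or fill a call up. It gives the time, the measured TCP pose, the force and the opening at its end, in the units of the state.
- bot.get_obs(): the state, without advancing time (a new reading comes with each control period).
- bot.camera(name): name is "scene" or "side" or "wrist"; returns a dict with "img" (384x512x3 uint8, blue, green, red), "fx", "fy", "cx", "cy" (pixels), "k1" (the pictures are not rectified: a ray, as slopes to the right and down, at radius r is drawn at 1 + k1 r^2 times it, then the intrinsics apply), "camera_from_world" (4x4, takes a point from world to camera coordinates); the wrist camera has in their place "mount" (4x4, takes a point from camera to tool coordinates, whose origin is the TCP and whose axes are the tool frame's). Camera axes: x right, y down, z forward; pixel columns grow to the right and rows downward; lengths in mm; the calibration is good to about 2 mm. A picture is of the moment at which its call begins: read the wrist's pose just before it. There is no depth.
- bot.finish_job(): hands the job in, once; it reports no verdict.
The state is a dict: "clock": time; "joint_pos": joint angles; "joint_vel": joint speeds; "tau": joint torques, N m; "tool_pos": TCP position; "tool_rot": TCP orientation; "contact_force": force on the tool from outside, world axes, zero at the start; "moment": the same for the moment, N m; "gripper_width": finger opening in mm.
Only numpy, scipy, OpenCV 4.12 (cv2) and the standard library are available. Lean on these libraries where they do the work, as an engineer would, in place of code of your own. Each camera call takes 0.05 s, during which the arm holds its last target. There are 200 camera calls.

TASK

One of the four identical keys on the bench's control box has been left latched down. Tap all four keys lightly with the fingertips, one after the other from the robot's left to its right, to find the one that stands lower and does not give, without letting any key go right down or releasing the latched one yet; then press the latched key down until it lets go, lift off so that all four keys stand up level, and move clear. Nothing is to be gripped or picked up: leave the loose parts on and around the box where they are.

Things in the scene. Friction and masses are not known exactly. Their poses are not given: they have to be found in the camera images.
- console: Fixed grey control box, 150 (x) x 340 (y) x 75 mm high, turned up to 20 degrees. Origin: centre of its underside, on the table; x points away from the robot, y along the key row to the robot's left (a black cable gland sticks out 22 mm from that end), z up. Key centres lie at x = -20 mm and y = +93, +31, -31, -93 mm; the nut and bolt stand behind them.
- key1: The first key, at the robot's left-hand end of the row. All four keys: square black caps 38 x 38 mm, 24 mm gaps, sliding straight down; up, the top is 95 mm above the table and 20 mm above the box top; full travel 11 mm. Origin: centre of the cap's flat top, moving with it; axes as the box's.
- key2: The second key from the robot's left. All keys: a free key starts to sink at 2.5 N, takes 0.6 N more per mm (9 N at the bottom) and springs back up by itself. Origin: centre of the cap's flat top, moving with it; axes as the box's.
- key3: The third key from the robot's left. Just one of the four, not the same each time, is latched: its top stands 5 mm lower (90 mm above the table) and it does not give to a tap under 4.5 N. Origin: centre of the cap's flat top, moving with it; axes as the box's.
- key4: The fourth key, at the robot's right-hand end of the row. The latched key, whichever it is, lets go when pressed some 3 mm further (6 to 8 N; going to 9 or 10 mm below the up height is sure) and pops up once the finger lifts. Origin: centre of the cap's flat top, moving with it; axes as the box's.
- nut: Bystander, to be left where it is: loose hexagon nut, 36 mm across flats, 19 high, lying on the top of the control box behind the keys (mm). Origin: centre of its underside.
- bolt: Bystander, to be left where it is: loose short bolt standing on its head (36 mm across flats, 15 high; shank 24 dia; 45 high in all) on top of the control box behind the keys (mm). Origin: centre of its underside.
- spool: Bystander, to be left where it is: loose flanged pipe piece, 90 dia, 140 high, standing on the table to the robot's left of the box (mm). Origin: centre of its underside.
- reducer: Bystander, to be left where it is: loose flanged reducer cone, 84 dia, 125 high, standing on the table to the robot's right of the box (mm). Origin: centre of its underside.
- offcut: Bystander, to be left where it is: loose angle-iron offcut 36 x 120, 36 high, on the table between the box and the robot (mm). Origin: centre of its underside.
- driver: Bystander, to be left where it is: loose screwdriver lying on the table between the box and the robot, under 40 high (mm). Origin near the middle of its length, at its underside.
- bottle: Bystander, to be left where it is: loose pale bottle, 56 dia, 150 high, standing on the table beyond the box (mm). Origin: centre of its underside.

How it is judged:
By the outcome, as a careful person would: the job done as asked, in the order asked, and still so for the second after the job is handed in, with the robot touching nothing.
It also fails if it takes over 58 s, if anything falls off the work surface, if the arm or the gripper's body presses on something with over 40 N, if the wrist force passes 120 N, or if a joint passes its speed limit or range.

## Working session

There is one attempt and no reset: what is moved stays moved. The work goes in short steps, Python scripts to look and compute and a tool call to move; the robot and the scene stay as the last step left them, time stands still between calls to the robot, and variables do not carry over. Pictures are saved under pics/ and viewed, about 8 in all and at most 12, crops included, and the job is handed in when it is done.

Besides the shell and the picture viewer there is one more tool, called after "Request:" in YAML: its name, and indented under it one key for each argument. apply_moves: Moves the arm, as the interface text tells. Shifts and turns lie within -1 to 1; 1 stands for 100 mm of shift or 90 degrees of turn. Its arguments: {"type":"object","properties":{"deltas":{"type":"array","items":{"type":"object","properties":{"gripper":{"type":"number"},"x":{"type":"number","minimum":-1,"maximum":1},"y":{"type":"number","minimum":-1,"maximum":1},"z":{"type":"number","minimum":-1,"maximum":1},"rx":{"type":"number","minimum":-1,"maximum":1},"ry":{"type":"number","minimum":-1,"maximum":1},"rz":{"type":"number","minimum":-1,"maximum":1}}}},"squeeze":{"type":"number"}},"required":["deltas"]}

```bash
mkdir -p pics
cat > h.py <<'E'
import numpy as np,cv2
from workcell import bot
def K(c): return np.array([[c['fx'],0,c['cx']],[0,c['fy'],c['cy']],[0,0,1.]])
def T(c,o=None):
    if 'camera_from_world' in c: return np.array(c['camera_from_world'])
    M=np.eye(4);M[:3,:3]=cv2.Rodrigues(np.array(o['tool_rot']))[0];M[:3,3]=o['tool_pos']
    return np.linalg.inv(M@np.array(c['mount']))
def und(c,px): # slopes
    px=np.atleast_2d(px).astype(float)
    d=np.c_[(px[:,0]-c['cx'])/c['fx'],(px[:,1]-c['cy'])/c['fy']];s=d.copy()
    for _ in range(20): s=d/(1+c['k1']*(s**2).sum(1))[:,None]
    return s
def toz(c,M,px,z):
    s=und(c,px);R=M[:3,:3];o=-R.T@M[:3,3]
    d=np.c_[s,np.ones(len(s))]@R
    return o+d*((z-o[2])/d[:,2])[:,None]
def proj(c,M,P):
    p=np.atleast_2d(P)@M[:3,:3].T+M[:3,3];s=p[:,:2]/p[:,2:]
    s=s*(1+c['k1']*(s**2).sum(1))[:,None]
    return s*[c['fx'],c['fy']]+[c['cx'],c['cy']]
E
python3 - <<'E'
from h import *
o=bot.get_obs();print(o)
for n in ['scene','side']:
    c=bot.camera(n);cv2.imwrite(f'pics/{n}0.png',c['img']);M=T(c,o);print(n,c['fx'],c['k1'],-M[:3,:3].T@M[:3,3])
E
```

```text
{'clock': 0.0, 'joint_pos': array([-1.40460126e+00,  4.91569621e-01,  1.55947134e+00, -1.57940604e-06,
        1.09168059e+00, -1.05623450e-01]), 'joint_vel': array([-2.43771963e-05,  2.05032100e-04,  5.86815881e-04, -8.98881441e-04,
        3.41039105e-04, -4.86246313e-04]), 'tau': array([-3.65704147e-05, -6.18444514e+01, -2.61598992e+01, -1.27514818e-04,
        3.96815100e-03, -5.09091308e-06]), 'tool_pos': array([ 167.77128939, -601.82165763,  230.71394624]), 'tool_rot': array([-2.50132752e+00,  1.89950231e+00,  1.29246739e-03]), 'contact_force': array([0.69041545, 0.62011173, 1.74053429]), 'moment': array([-0.01294565, -0.01424266,  0.03318294]), 'gripper_width': 85.39087419340736}
scene 410.09184949270065 0.022165173931959627 [1324.33441951  417.24305299  690.30664219]
side 389.8830252685631 0.03566177267622413 [489.6325544  937.70985675 562.57583756]
```

View pics/scene0.png

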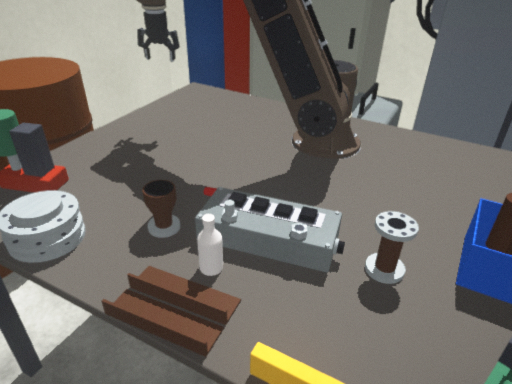

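View pics/side0.png

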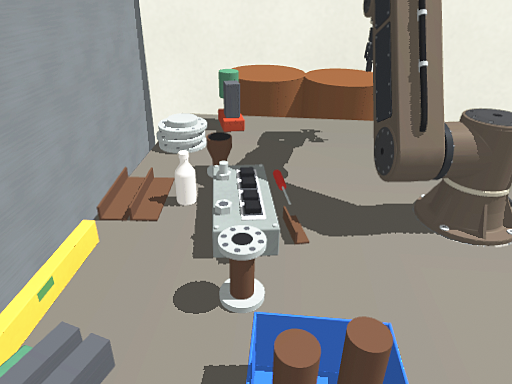

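The scene view shows the box centred near (270,230), the keys at about (310,215), (285,211), (262,205) and (238,200), and the gland at (341,247). The side view shows the keys in a row from (252,205) to (247,172).

Run:
```python
from h import *
o=bot.get_obs()
c=bot.camera('scene');M=T(c)
P=toz(c,M,[(310,215),(285,211),(262,205),(238,200)],95);print(P.round())
v=P[0]-P[3];print(np.degrees(np.arctan2(-v[0],v[1])),np.linalg.norm(v))
g=c['img'][170:280,180:360];cv2.imwrite('pics/sc_crop.png',cv2.resize(g,None,fx=4.4,fy=4.4,interpolation=cv2.INTER_CUBIC))
print('bystanders',toz(c,M,[(385,268),(164,226),(211,268)],0).round())
w=bot.camera('wrist');print(np.array(w['mount']).round(2),w['fx'])
print(cv2.Rodrigues(o['tool_rot'])[0].round(2))
```

```text
[[566. 164.  95.]
 [582. 105.  95.]
 [588.  45.  95.]
 [600. -17.  95.]]
10.524417628577785 184.47619479668327
bystanders [[ 549.  359.    0.]
 [ 687. -195.    0.]
 [ 755.    1.    0.]]
[[   1.      0.     -0.      1.37]
 [  -0.      0.95    0.3   -76.94]
 [   0.     -0.3     0.95 -143.05]
 [   0.      0.      0.      1.  ]] 289.19262162851334
[[ 0.27 -0.96 -0.  ]
 [-0.96 -0.27  0.  ]
 [-0.   -0.   -1.  ]]
```

View pics/sc_crop.png

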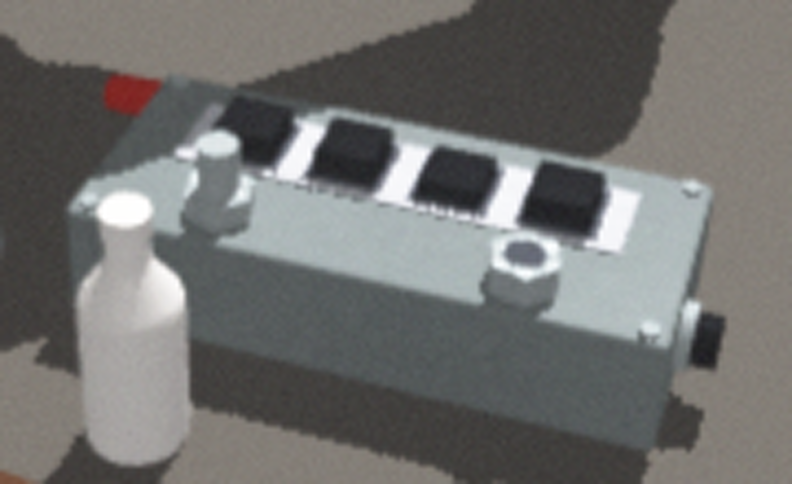

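Request:
apply_moves:
  deltas:
    - {"x":0.31,"y":0.19,"z":0.04,"rz":0.0393,"gripper":0}
    - {"x":0.31,"y":0.19,"z":0.04,"rz":0.0393,"gripper":0}
    - {"x":0.31,"y":0.19,"z":0.04,"rz":0.0393,"gripper":0}
    - {"x":0.31,"y":0.19,"z":0.04,"rz":0.0393,"gripper":0}
    - {"x":0.31,"y":0.19,"z":0.04,"rz":0.0393,"gripper":0}
    - {"x":0.31,"y":0.19,"z":0.04,"rz":0.0393,"gripper":0}
    - {"x":0.31,"y":0.19,"z":0.04,"rz":0.0393,"gripper":0}
    - {"x":0.31,"y":0.19,"z":0.04,"rz":0.0393,"gripper":0}

```text
$.deltas[0]: bad value
```

Request:
apply_moves:
  deltas:
    - {"x":0.185,"y":0.305,"rz":0.0393,"gripper":0}
    - {"x":0.185,"y":0.305,"rz":0.0393,"gripper":0}
    - {"x":0.185,"y":0.305,"rz":0.0393,"gripper":0}
    - {"x":0.185,"y":0.305,"rz":0.0393,"gripper":0}
    - {"x":0.185,"y":0.305,"rz":0.0393,"gripper":0}
    - {"x":0.185,"y":0.305,"rz":0.0393,"gripper":0}
    - {"x":0.185,"y":0.305,"rz":0.0393,"gripper":0}
    - {"x":0.185,"y":0.305,"rz":0.0393,"gripper":0}

```text
$.deltas[0]: bad value
```

Request:
apply_moves:
  deltas:
    - {"x":0.025,"y":0.35,"rz":0.0393,"gripper":0}
    - {"x":0.025,"y":0.35,"rz":0.0393,"gripper":0}
    - {"x":0.025,"y":0.35,"rz":0.0393,"gripper":0}
    - {"x":0.025,"y":0.35,"rz":0.0393,"gripper":0}
    - {"x":0.025,"y":0.35,"rz":0.0393,"gripper":0}
    - {"x":0.025,"y":0.35,"rz":0.0393,"gripper":0}
    - {"x":0.025,"y":0.35,"rz":0.0393,"gripper":0}
    - {"x":0.025,"y":0.35,"rz":0.0393,"gripper":0}

```text
$.deltas[0]: bad value
```

Run:
```python
from h import *
import time
o=bot.get_obs();print(o['clock'],o['tool_pos'],o['gripper_width'],o['contact_force'],o['joint_vel'].round(3));print(cv2.Rodrigues(o['tool_rot'])[0].round(3))
c=bot.camera('wrist');cv2.imwrite('pics/w1.png',c['img'])
o2=bot.get_obs();print(o2['tool_pos'],o2['contact_force'])
M=T(c,o);np.save('w1.npy',M)
```

```text
0.2 [ 167.7771304  -601.948348    230.94534493] 85.3158204598753 [ 0.2480044 -0.0049729 -0.1326106] [ 0.    -0.    -0.001  0.001 -0.     0.001]
[[ 0.268 -0.963 -0.   ]
 [-0.963 -0.268  0.001]
 [-0.001 -0.    -1.   ]]
[ 167.79231209 -601.97051503  231.06288114] [0.80846946 0.64277928 0.53250373]
```

View pics/w1.png

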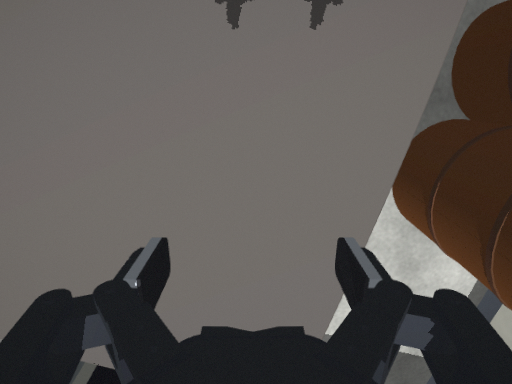

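The calls were refused, so nothing moved; the wrist picture only shows the bare table at the start pose and the open fingers. I'll retry with complete rows and rounder numbers.

Request:
apply_moves:
  deltas:
    - {"x":0.31,"y":0.19,"z":0.04,"rx":0,"ry":0,"rz":0.04,"gripper":0}
    - {"x":0.31,"y":0.19,"z":0.04,"rx":0,"ry":0,"rz":0.04,"gripper":0}
    - {"x":0.31,"y":0.19,"z":0.04,"rx":0,"ry":0,"rz":0.04,"gripper":0}
    - {"x":0.31,"y":0.19,"z":0.04,"rx":0,"ry":0,"rz":0.04,"gripper":0}
    - {"x":0.31,"y":0.19,"z":0.04,"rx":0,"ry":0,"rz":0.04,"gripper":0}
    - {"x":0.31,"y":0.19,"z":0.04,"rx":0,"ry":0,"rz":0.04,"gripper":0}
    - {"x":0.31,"y":0.19,"z":0.04,"rx":0,"ry":0,"rz":0.04,"gripper":0}
    - {"x":0.31,"y":0.19,"z":0.04,"rx":0,"ry":0,"rz":0.04,"gripper":0}

```text
clock: 1.05
tool_pos: [417.0, -449.1, 263.5]
tool_rot: [2.897, -1.214, 0.0]
contact_force: [1.0, -0.6, 1.1]
gripper_width: 0.2
```

Request:
apply_moves:
  deltas:
    - {"x":0.185,"y":0.305,"z":0,"rx":0,"ry":0,"rz":0.04,"gripper":0}
    - {"x":0.185,"y":0.305,"z":0,"rx":0,"ry":0,"rz":0.04,"gripper":0}
    - {"x":0.185,"y":0.305,"z":0,"rx":0,"ry":0,"rz":0.04,"gripper":0}
    - {"x":0.185,"y":0.305,"z":0,"rx":0,"ry":0,"rz":0.04,"gripper":0}
    - {"x":0.185,"y":0.305,"z":0,"rx":0,"ry":0,"rz":0.04,"gripper":0}
    - {"x":0.185,"y":0.305,"z":0,"rx":0,"ry":0,"rz":0.04,"gripper":0}
    - {"x":0.185,"y":0.305,"z":0,"rx":0,"ry":0,"rz":0.04,"gripper":0}
    - {"x":0.185,"y":0.305,"z":0,"rx":0,"ry":0,"rz":0.04,"gripper":0}

```text
clock: 1.85
tool_pos: [564.4, -204.7, 263.3]
tool_rot: [3.108, -0.456, 0.0]
contact_force: [1.1, -0.1, 0.5]
gripper_width: -0.2
```

Request:
apply_moves:
  deltas:
    - {"x":0.025,"y":0.35,"z":0,"rx":0,"ry":0,"rz":0.04,"gripper":0}
    - {"x":0.025,"y":0.35,"z":0,"rx":0,"ry":0,"rz":0.04,"gripper":0}
    - {"x":0.025,"y":0.35,"z":0,"rx":0,"ry":0,"rz":0.04,"gripper":0}
    - {"x":0.025,"y":0.35,"z":0,"rx":0,"ry":0,"rz":0.04,"gripper":0}
    - {"x":0.025,"y":0.35,"z":0,"rx":0,"ry":0,"rz":0.04,"gripper":0}
    - {"x":0.025,"y":0.35,"z":0,"rx":0,"ry":0,"rz":0.04,"gripper":0}
    - {"x":0.025,"y":0.35,"z":0,"rx":0,"ry":0,"rz":0.04,"gripper":0}
    - {"x":0,"y":0,"z":0,"rx":0,"ry":0,"rz":0.02,"gripper":0}

```text
clock: 2.65
tool_pos: [581.2, 42.4, 263.3]
tool_rot: [-3.128, -0.287, -0.0]
contact_force: [-0.3, -1.0, -0.1]
gripper_width: 0.1
```

Run:
```python
from h import *
o=bot.get_obs();print(o['clock'],o['tool_pos'],o['contact_force'],o['joint_vel'].round(3));print(cv2.Rodrigues(o['tool_rot'])[0].round(3))
c=bot.camera('wrist');cv2.imwrite('pics/w2.png',c['img'])
np.save('w2.npy',T(c,o))
```

```text
2.65 [581.19034825  42.40377755 263.29789302] [-0.25353421 -1.00820869 -0.0917489 ] [-0.053 -0.003  0.004 -0.017 -0.004 -0.338]
[[ 0.983  0.182  0.   ]
 [ 0.182 -0.983  0.001]
 [ 0.    -0.001 -1.   ]]
```

View pics/w2.png

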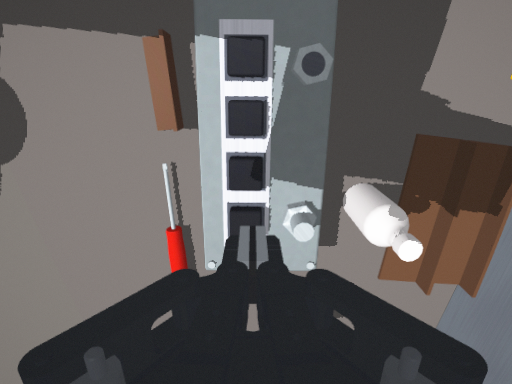

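The wrist view shows keys 1, 2 and 3 centred at about (246,57), (246,117) and (247,174). Key 4 is at about (247,218), partly behind the fingers. The nut (313,63) and bolt (303,222) stand behind them.

Run:
```python
from h import *
c=bot.camera('wrist');M=np.load('w2.npy')
P=toz(c,M,[(246,57),(246,117),(247,174)],95);print(P.round(1));v=P[0]-P[2];print(np.linalg.norm(v[:2]),np.degrees(np.arctan2(-v[0],v[1])))
Q=toz(c,M,[(198,60),(205,268),(335,60),(319,268)],75);print(Q.round(1),[np.degrees(np.arctan2(-(Q[i]-Q[i+1])[0],(Q[i]-Q[i+1])[1])) for i in(0,2)])
a=np.radians(10.5);y=np.array([-np.sin(a),np.cos(a)])
# fit row
offs=np.array([93,31,-31]);c0=(P[:,:2]-offs[:,None]*y).mean(0)
for a_ in (10,10.5,11):
  a=np.radians(a_);y=np.array([-np.sin(a),np.cos(a)]);K4=[c0+ (k)*y for k in (93,31,-31,-93)]
  print(a_,np.round(K4,1).tolist())
  for n in ['scene']:
    s=bot.camera(n);print(proj(s,T(s),np.c_[K4,[95]*4]).round(0).tolist())
o=bot.get_obs();print(o['tool_pos'],cv2.Rodrigues(o['tool_rot'])[0].round(3)[:2,0])
```

```text
[[554.  151.   95. ]
 [564.5  92.7  95. ]
 [576.6  31.5  95. ]]
121.61433940859702 10.703124218793699
[[ 503.1  141.1   75. ]
 [ 545.1 -112.    75. ]
 [ 647.5  168.3   75. ]
 [ 694.7  -84.4   75. ]] [np.float64(9.421593754298343), np.float64(10.58194950810761)]
10 [[554.5, 152.8], [565.3, 91.8], [576.0, 30.7], [586.8, -30.4]]
[[307.0, 211.0], [283.0, 206.0], [259.0, 201.0], [236.0, 196.0]]
10.5 [[553.7, 152.7], [565.0, 91.7], [576.3, 30.7], [587.6, -30.2]]
[[308.0, 211.0], [283.0, 206.0], [259.0, 201.0], [236.0, 196.0]]
11 [[552.9, 152.5], [564.7, 91.7], [576.6, 30.8], [588.4, -30.1]]
[[308.0, 211.0], [283.0, 206.0], [259.0, 201.0], [236.0, 196.0]]
[581.30299391  38.40446688 263.28773954] [0.985 0.175]
```

Request:
apply_moves:
  deltas:
    - {"x":-0.07,"y":0.285,"z":0,"rx":0,"ry":0,"rz":0,"gripper":0}
    - {"x":-0.07,"y":0.285,"z":0,"rx":0,"ry":0,"rz":0,"gripper":0}
    - {"x":-0.07,"y":0.285,"z":-0.2,"rx":0,"ry":0,"rz":0,"gripper":0}
    - {"x":-0.06,"y":0.285,"z":-0.3,"rx":0,"ry":0,"rz":0,"gripper":0}
    - {"x":0,"y":0,"z":-0.4,"rx":0,"ry":0,"rz":0,"gripper":0}
    - {"x":0,"y":0,"z":-0.3,"rx":0,"ry":0,"rz":0,"gripper":0}
    - {"x":0,"y":0,"z":-0.1,"rx":0,"ry":0,"rz":0,"gripper":0}
    - {"x":0,"y":0,"z":0,"rx":0,"ry":0,"rz":0,"gripper":0}

```text
clock: 3.7
tool_pos: [554.2, 152.3, 132.5]
tool_rot: [3.129, 0.276, -0.003]
contact_force: [0.8, -0.9, 0.8]
gripper_width: -0.1
```

Run:
```python
from h import *
for i in range(3):
  o=bot.get_obs();print(o['clock'],o['tool_pos'].round(2),o['contact_force'].round(2))
  c=bot.camera('wrist')
M=T(c,o);np.save('w3.npy',M)
im=c['img'].copy()
a=np.radians(10.5);x=np.array([np.cos(a),np.sin(a)]);y=np.array([-x[1],x[0]])
k1=np.array([553.7,152.7])
for k in range(4):
  q=[np.r_[k1-62*k*y+19*(s*x+t*y),95] for s,t in((1,1),(1,-1),(-1,-1),(-1,1))]
  cv2.polylines(im,[proj(c,M,q).round().astype(int)],True,(0,255,0),1)
cv2.imwrite('pics/w3.png',im)
s=bot.camera('side');g=s['img'][130:240,200:310];cv2.imwrite('pics/s3.png',cv2.resize(g,None,fx=5,fy=5,interpolation=cv2.INTER_CUBIC))
```

```text
3.7 [554.22 152.26 132.53] [ 0.82 -0.95  0.77]
3.75 [554.81 152.41 133.83] [0.53 0.44 0.49]
3.8 [555.12 152.54 134.57] [ 0.44 -0.31  0.31]
```

View pics/w3.png

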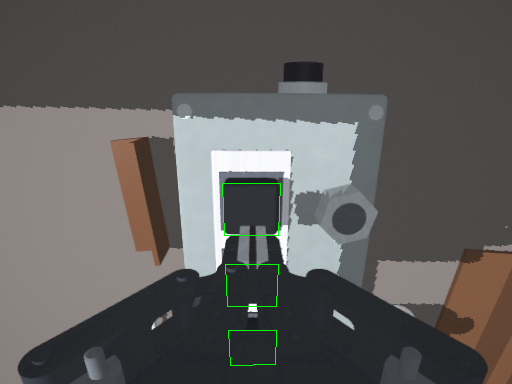

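View pics/s3.png

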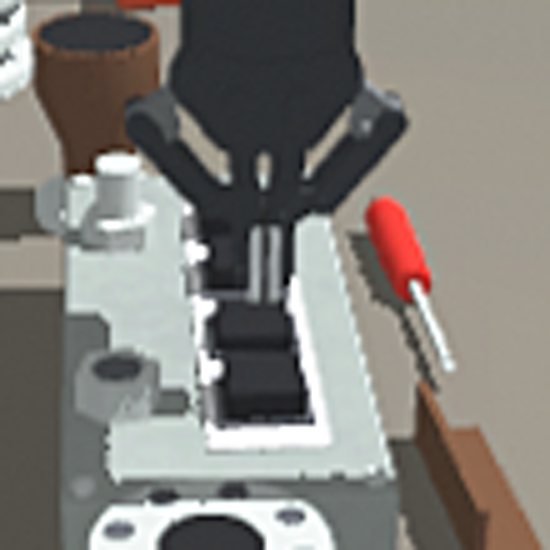

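Wrist view: the predicted outline of key 1 falls on the cap at (251,207), within about 3 mm. In the side view the fingertips stand above the row. Next is a tap on key 1, by degrees.

Request:
apply_moves:
  deltas:
    - {"x":-0.01,"y":0.01,"z":-0.2,"rx":0,"ry":0,"rz":0,"gripper":0}
    - {"x":0,"y":0,"z":-0.1,"rx":0,"ry":0,"rz":0,"gripper":0}
    - {"x":0,"y":0,"z":-0.05,"rx":0,"ry":0,"rz":0,"gripper":0}
    - {"x":0,"y":0,"z":-0.01,"rx":0,"ry":0,"rz":0,"gripper":0}
    - {"x":0,"y":0,"z":0,"rx":0,"ry":0,"rz":0,"gripper":0}
    - {"x":0,"y":0,"z":0,"rx":0,"ry":0,"rz":0,"gripper":0}
    - {"x":0,"y":0,"z":0,"rx":0,"ry":0,"rz":0,"gripper":0}
    - {"x":0,"y":0,"z":0,"rx":0,"ry":0,"rz":0,"gripper":0}

```text
clock: 4.7
tool_pos: [553.4, 154.0, 97.6]
tool_rot: [-3.129, -0.279, -0.001]
contact_force: [0.8, 0.1, -0.4]
gripper_width: 0.0
```

Request:
apply_moves:
  deltas:
    - {"x":0,"y":0,"z":-0.01,"rx":0,"ry":0,"rz":0,"gripper":0}
    - {"x":0,"y":0,"z":-0.01,"rx":0,"ry":0,"rz":0,"gripper":0}
    - {"x":0,"y":0,"z":-0.01,"rx":0,"ry":0,"rz":0,"gripper":0}
    - {"x":0,"y":0,"z":0,"rx":0,"ry":0,"rz":0,"gripper":0}
    - {"x":0,"y":0,"z":0,"rx":0,"ry":0,"rz":0,"gripper":0}
    - {"x":0,"y":0,"z":0,"rx":0,"ry":0,"rz":0,"gripper":0}
    - {"x":0,"y":0,"z":0,"rx":0,"ry":0,"rz":0,"gripper":0}
    - {"x":0,"y":0,"z":0,"rx":0,"ry":0,"rz":0,"gripper":0}

```text
clock: 5.5
tool_pos: [553.3, 153.9, 94.4]
tool_rot: [-3.129, -0.278, -0.0]
contact_force: [-0.3, -0.0, 2.5]
gripper_width: -0.2
```

Request:
apply_moves:
  deltas:
    - {"x":0,"y":0,"z":-0.01,"rx":0,"ry":0,"rz":0,"gripper":0}
    - {"x":0,"y":0,"z":-0.005,"rx":0,"ry":0,"rz":0,"gripper":0}
    - {"x":0,"y":0,"z":0,"rx":0,"ry":0,"rz":0,"gripper":0}
    - {"x":0,"y":0,"z":0,"rx":0,"ry":0,"rz":0,"gripper":0}
    - {"x":0,"y":0,"z":0,"rx":0,"ry":0,"rz":0,"gripper":0}
    - {"x":0,"y":0,"z":0,"rx":0,"ry":0,"rz":0,"gripper":0}
    - {"x":0,"y":0,"z":0,"rx":0,"ry":0,"rz":0,"gripper":0}
    - {"x":0,"y":0,"z":0,"rx":0,"ry":0,"rz":0,"gripper":0}

```text
clock: 6.3
tool_pos: [553.3, 153.9, 92.8]
tool_rot: [3.129, 0.279, 0.0]
contact_force: [-0.1, 0.3, 4.3]
gripper_width: -0.1
```

```bash
cat > f.py <<'E'
from h import *
z=[];f=[]
for i in range(4):
  bot.camera('side');o=bot.get_obs();z.append(o['tool_pos']);f.append(o['contact_force'][2])
print(o['clock'],np.mean(z,0).round(2),np.round(f,1),np.mean(f).round(2))
E
python3 f.py
```

```text
6.5 [553.33 153.94  92.83] [2.7 3.4 3.6 3.5] 3.3
```

Key 1 gives: it sank about 2 mm at 3.5 N, so it is free. On to key 2.

Request:
apply_moves:
  deltas:
    - {"x":0,"y":0,"z":0.15,"rx":0,"ry":0,"rz":0,"gripper":0}
    - {"x":0.01,"y":-0.05,"z":0.05,"rx":0,"ry":0,"rz":0,"gripper":0}
    - {"x":0.04,"y":-0.21,"z":0,"rx":0,"ry":0,"rz":0,"gripper":0}
    - {"x":0.04,"y":-0.21,"z":0,"rx":0,"ry":0,"rz":0,"gripper":0}
    - {"x":0.025,"y":-0.14,"z":0,"rx":0,"ry":0,"rz":0,"gripper":0}
    - {"x":0,"y":0,"z":-0.1,"rx":0,"ry":0,"rz":0,"gripper":0}
    - {"x":0,"y":0,"z":-0.05,"rx":0,"ry":0,"rz":0,"gripper":0}
    - {"x":0,"y":0,"z":0,"rx":0,"ry":0,"rz":0,"gripper":0}

```text
clock: 7.3
tool_pos: [564.1, 93.5, 96.6]
tool_rot: [-3.129, -0.279, 0.003]
contact_force: [0.2, -0.2, 0.2]
gripper_width: -0.3
```

Request:
apply_moves:
  deltas:
    - {"x":0,"y":0,"z":-0.01,"rx":0,"ry":0,"rz":0,"gripper":0}
    - {"x":0,"y":0,"z":-0.01,"rx":0,"ry":0,"rz":0,"gripper":0}
    - {"x":0,"y":0,"z":-0.01,"rx":0,"ry":0,"rz":0,"gripper":0}
    - {"x":0,"y":0,"z":-0.01,"rx":0,"ry":0,"rz":0,"gripper":0}
    - {"x":0,"y":0,"z":0,"rx":0,"ry":0,"rz":0,"gripper":0}
    - {"x":0,"y":0,"z":0,"rx":0,"ry":0,"rz":0,"gripper":0}
    - {"x":0,"y":0,"z":0,"rx":0,"ry":0,"rz":0,"gripper":0}
    - {"x":0,"y":0,"z":0,"rx":0,"ry":0,"rz":0,"gripper":0}

```text
clock: 8.1
tool_pos: [564.9, 92.9, 93.9]
tool_rot: [-3.129, -0.278, -0.0]
contact_force: [-0.6, -0.8, -0.4]
gripper_width: -0.2
```

```bash
python3 f.py
```

```text
8.3 [564.82  92.92  93.86] [-0.9  0.3  1.4  0.3] 0.26
```

Request:
apply_moves:
  deltas:
    - {"x":0,"y":0,"z":-0.01,"rx":0,"ry":0,"rz":0,"gripper":0}
    - {"x":0,"y":0,"z":-0.005,"rx":0,"ry":0,"rz":0,"gripper":0}
    - {"x":0,"y":0,"z":0,"rx":0,"ry":0,"rz":0,"gripper":0}
    - {"x":0,"y":0,"z":0,"rx":0,"ry":0,"rz":0,"gripper":0}
    - {"x":0,"y":0,"z":0,"rx":0,"ry":0,"rz":0,"gripper":0}
    - {"x":0,"y":0,"z":0,"rx":0,"ry":0,"rz":0,"gripper":0}
    - {"x":0,"y":0,"z":0,"rx":0,"ry":0,"rz":0,"gripper":0}
    - {"x":0,"y":0,"z":0,"rx":0,"ry":0,"rz":0,"gripper":0}

```text
clock: 9.1
tool_pos: [564.8, 92.9, 92.3]
tool_rot: [-3.129, -0.279, -0.0]
contact_force: [-0.3, -0.6, -0.1]
gripper_width: 0.3
```

```bash
python3 f.py
```

```text
9.3 [564.82  92.93  92.34] [0.  0.1 0.6 0.4] 0.27
```

Request:
apply_moves:
  deltas:
    - {"x":0,"y":0,"z":-0.01,"rx":0,"ry":0,"rz":0,"gripper":0}
    - {"x":0,"y":0,"z":-0.01,"rx":0,"ry":0,"rz":0,"gripper":0}
    - {"x":0,"y":0,"z":0,"rx":0,"ry":0,"rz":0,"gripper":0}
    - {"x":0,"y":0,"z":0,"rx":0,"ry":0,"rz":0,"gripper":0}
    - {"x":0,"y":0,"z":0,"rx":0,"ry":0,"rz":0,"gripper":0}
    - {"x":0,"y":0,"z":0,"rx":0,"ry":0,"rz":0,"gripper":0}
    - {"x":0,"y":0,"z":0,"rx":0,"ry":0,"rz":0,"gripper":0}
    - {"x":0,"y":0,"z":0,"rx":0,"ry":0,"rz":0,"gripper":0}

```text
clock: 10.1
tool_pos: [564.8, 92.9, 90.3]
tool_rot: [-3.129, -0.279, -0.0]
contact_force: [0.1, 0.4, -0.4]
gripper_width: 0.5
```

```bash
python3 f.py
```

```text
10.3 [564.82  92.94  90.34] [-0.3  0.   0.7 -0.2] 0.05
```

Request:
apply_moves:
  deltas:
    - {"x":0,"y":0,"z":-0.005,"rx":0,"ry":0,"rz":0,"gripper":0}
    - {"x":0,"y":0,"z":0,"rx":0,"ry":0,"rz":0,"gripper":0}
    - {"x":0,"y":0,"z":0,"rx":0,"ry":0,"rz":0,"gripper":0}
    - {"x":0,"y":0,"z":0,"rx":0,"ry":0,"rz":0,"gripper":0}
    - {"x":0,"y":0,"z":0,"rx":0,"ry":0,"rz":0,"gripper":0}
    - {"x":0,"y":0,"z":0,"rx":0,"ry":0,"rz":0,"gripper":0}
    - {"x":0,"y":0,"z":0,"rx":0,"ry":0,"rz":0,"gripper":0}
    - {"x":0,"y":0,"z":0,"rx":0,"ry":0,"rz":0,"gripper":0}

```text
clock: 11.1
tool_pos: [564.9, 92.9, 89.9]
tool_rot: [3.129, 0.279, 0.0]
contact_force: [0.2, 0.5, 2.9]
gripper_width: 0.2
```

```bash
python3 f.py
```

```text
11.3 [564.85  92.95  89.86] [3.4 3.4 3.3 3.4] 3.39
```

Key 2 was touched only at 90 mm and held 3.4 N, so it is the latched one. Now tap keys 3 and 4.

Request:
apply_moves:
  deltas:
    - {"x":0,"y":0,"z":0.15,"rx":0,"ry":0,"rz":0,"gripper":0}
    - {"x":0.01,"y":-0.05,"z":0.08,"rx":0,"ry":0,"rz":0,"gripper":0}
    - {"x":0.04,"y":-0.21,"z":0,"rx":0,"ry":0,"rz":0,"gripper":0}
    - {"x":0.04,"y":-0.21,"z":0,"rx":0,"ry":0,"rz":0,"gripper":0}
    - {"x":0.025,"y":-0.14,"z":0,"rx":0,"ry":0,"rz":0,"gripper":0}
    - {"x":0,"y":0,"z":-0.1,"rx":0,"ry":0,"rz":0,"gripper":0}
    - {"x":0,"y":0,"z":-0.05,"rx":0,"ry":0,"rz":0,"gripper":0}
    - {"x":0,"y":0,"z":0,"rx":0,"ry":0,"rz":0,"gripper":0}

```text
clock: 12.1
tool_pos: [575.6, 32.6, 96.6]
tool_rot: [-3.129, -0.279, 0.003]
contact_force: [-0.1, 0.2, -0.6]
gripper_width: 0.2
```

Request:
apply_moves:
  deltas:
    - {"x":0,"y":0,"z":-0.01,"rx":0,"ry":0,"rz":0,"gripper":0}
    - {"x":0,"y":0,"z":-0.01,"rx":0,"ry":0,"rz":0,"gripper":0}
    - {"x":0,"y":0,"z":-0.01,"rx":0,"ry":0,"rz":0,"gripper":0}
    - {"x":0,"y":0,"z":-0.01,"rx":0,"ry":0,"rz":0,"gripper":0}
    - {"x":0,"y":0,"z":-0.01,"rx":0,"ry":0,"rz":0,"gripper":0}
    - {"x":0,"y":0,"z":0,"rx":0,"ry":0,"rz":0,"gripper":0}
    - {"x":0,"y":0,"z":0,"rx":0,"ry":0,"rz":0,"gripper":0}
    - {"x":0,"y":0,"z":0,"rx":0,"ry":0,"rz":0,"gripper":0}

```text
clock: 12.9
tool_pos: [576.4, 32.0, 93.0]
tool_rot: [-3.129, -0.279, -0.001]
contact_force: [0.5, 2.1, 2.2]
gripper_width: 0.5
```

```bash
python3 f.py
```

```text
13.1 [576.4   31.95  92.92] [3.  3.3 3.6 3.4] 3.33
```

Key 3 is free. On to key 4.

Request:
apply_moves:
  deltas:
    - {"x":0,"y":0,"z":0.15,"rx":0,"ry":0,"rz":0,"gripper":0}
    - {"x":0.01,"y":-0.05,"z":0.05,"rx":0,"ry":0,"rz":0,"gripper":0}
    - {"x":0.04,"y":-0.21,"z":0,"rx":0,"ry":0,"rz":0,"gripper":0}
    - {"x":0.04,"y":-0.21,"z":0,"rx":0,"ry":0,"rz":0,"gripper":0}
    - {"x":0.025,"y":-0.14,"z":0,"rx":0,"ry":0,"rz":0,"gripper":0}
    - {"x":0,"y":0,"z":-0.1,"rx":0,"ry":0,"rz":0,"gripper":0}
    - {"x":0,"y":0,"z":-0.05,"rx":0,"ry":0,"rz":0,"gripper":0}
    - {"x":0,"y":0,"z":0,"rx":0,"ry":0,"rz":0,"gripper":0}

```text
clock: 13.9
tool_pos: [587.1, -28.4, 96.5]
tool_rot: [-3.129, -0.279, 0.003]
contact_force: [0.4, 0.1, -1.0]
gripper_width: -0.2
```

Request:
apply_moves:
  deltas:
    - {"x":0,"y":0,"z":-0.01,"rx":0,"ry":0,"rz":0,"gripper":0}
    - {"x":0,"y":0,"z":-0.01,"rx":0,"ry":0,"rz":0,"gripper":0}
    - {"x":0,"y":0,"z":-0.01,"rx":0,"ry":0,"rz":0,"gripper":0}
    - {"x":0,"y":0,"z":-0.01,"rx":0,"ry":0,"rz":0,"gripper":0}
    - {"x":0,"y":0,"z":-0.01,"rx":0,"ry":0,"rz":0,"gripper":0}
    - {"x":0,"y":0,"z":0,"rx":0,"ry":0,"rz":0,"gripper":0}
    - {"x":0,"y":0,"z":0,"rx":0,"ry":0,"rz":0,"gripper":0}
    - {"x":0,"y":0,"z":0,"rx":0,"ry":0,"rz":0,"gripper":0}

```text
clock: 14.7
tool_pos: [587.9, -29.0, 93.0]
tool_rot: [-3.129, -0.279, -0.001]
contact_force: [0.2, 2.8, 3.8]
gripper_width: -0.1
```

```bash
python3 f.py
```

```text
14.9 [587.9  -29.05  92.92] [3.7 3.5 3.2 4. ] 3.59
```

Key 4 is free too. Back to key 2 to press it.

Request:
apply_moves:
  deltas:
    - {"x":0,"y":0,"z":0.2,"rx":0,"ry":0,"rz":0,"gripper":0}
    - {"x":-0.01,"y":0.05,"z":0.05,"rx":0,"ry":0,"rz":0,"gripper":0}
    - {"x":-0.06,"y":0.3,"z":0,"rx":0,"ry":0,"rz":0,"gripper":0}
    - {"x":-0.06,"y":0.3,"z":0,"rx":0,"ry":0,"rz":0,"gripper":0}
    - {"x":-0.06,"y":0.3,"z":0,"rx":0,"ry":0,"rz":0,"gripper":0}
    - {"x":-0.04,"y":0.27,"z":0,"rx":0,"ry":0,"rz":0,"gripper":0}
    - {"x":0,"y":0,"z":-0.1,"rx":0,"ry":0,"rz":0,"gripper":0}
    - {"x":0,"y":0,"z":-0.1,"rx":0,"ry":0,"rz":0,"gripper":0}

```text
clock: 15.7
tool_pos: [564.7, 93.3, 97.1]
tool_rot: [3.129, 0.281, 0.001]
contact_force: [-0.3, -1.1, -0.8]
gripper_width: -0.1
```

Request:
apply_moves:
  deltas:
    - {"x":0,"y":0,"z":-0.02,"rx":0,"ry":0,"rz":0,"gripper":0}
    - {"x":0,"y":0,"z":-0.02,"rx":0,"ry":0,"rz":0,"gripper":0}
    - {"x":0,"y":0,"z":-0.02,"rx":0,"ry":0,"rz":0,"gripper":0}
    - {"x":0,"y":0,"z":-0.02,"rx":0,"ry":0,"rz":0,"gripper":0}
    - {"x":0,"y":0,"z":0,"rx":0,"ry":0,"rz":0,"gripper":0}
    - {"x":0,"y":0,"z":0,"rx":0,"ry":0,"rz":0,"gripper":0}
    - {"x":0,"y":0,"z":0,"rx":0,"ry":0,"rz":0,"gripper":0}
    - {"x":0,"y":0,"z":0,"rx":0,"ry":0,"rz":0,"gripper":0}

```text
clock: 16.5
tool_pos: [564.8, 92.9, 89.9]
tool_rot: [-3.129, -0.279, -0.0]
contact_force: [-0.5, -1.3, 1.4]
gripper_width: -0.1
```

Now down 4.5 mm more, to about 85.5 mm (9.5 mm below the up height).

Request:
apply_moves:
  deltas:
    - {"x":0,"y":0,"z":-0.01,"rx":0,"ry":0,"rz":0,"gripper":0}
    - {"x":0,"y":0,"z":-0.01,"rx":0,"ry":0,"rz":0,"gripper":0}
    - {"x":0,"y":0,"z":-0.01,"rx":0,"ry":0,"rz":0,"gripper":0}
    - {"x":0,"y":0,"z":-0.01,"rx":0,"ry":0,"rz":0,"gripper":0}
    - {"x":0,"y":0,"z":-0.005,"rx":0,"ry":0,"rz":0,"gripper":0}
    - {"x":0,"y":0,"z":0,"rx":0,"ry":0,"rz":0,"gripper":0}
    - {"x":0,"y":0,"z":0,"rx":0,"ry":0,"rz":0,"gripper":0}
    - {"x":0,"y":0,"z":0,"rx":0,"ry":0,"rz":0,"gripper":0}

```text
clock: 17.3
tool_pos: [564.9, 93.0, 85.9]
tool_rot: [3.129, 0.279, 0.001]
contact_force: [-1.5, -1.7, 7.3]
gripper_width: -0.2
```

```bash
python3 f.py
```

```text
17.5 [564.89  92.96  85.86] [7.  7.5 7.1 6.8] 7.11
```

Request:
apply_moves:
  deltas:
    - {"x":0,"y":0,"z":-0.005,"rx":0,"ry":0,"rz":0,"gripper":0}
    - {"x":0,"y":0,"z":0,"rx":0,"ry":0,"rz":0,"gripper":0}
    - {"x":0,"y":0,"z":0,"rx":0,"ry":0,"rz":0,"gripper":0}
    - {"x":0,"y":0,"z":0,"rx":0,"ry":0,"rz":0,"gripper":0}
    - {"x":0,"y":0,"z":0.02,"rx":0,"ry":0,"rz":0,"gripper":0}
    - {"x":0,"y":0,"z":0.03,"rx":0,"ry":0,"rz":0,"gripper":0}
    - {"x":0,"y":0,"z":0.03,"rx":0,"ry":0,"rz":0,"gripper":0}
    - {"x":0,"y":0,"z":0,"rx":0,"ry":0,"rz":0,"gripper":0}

```text
clock: 18.3
tool_pos: [564.9, 93.0, 93.2]
tool_rot: [3.129, 0.279, 0.001]
contact_force: [-0.0, -1.1, 2.5]
gripper_width: 0.1
```

```bash
python3 f.py
```

```text
18.5 [564.88  92.95  92.86] [2.6 2.5 3.5 2.5] 2.76
```

The key now follows the finger up with about 3 N at 92.9 mm, where earlier there was nothing to touch, so it has let go. Lifting clear.

Request:
apply_moves:
  deltas:
    - {"x":0,"y":0,"z":0.2,"rx":0,"ry":0,"rz":0,"gripper":0}
    - {"x":0,"y":0,"z":0.35,"rx":0,"ry":0,"rz":0,"gripper":0}
    - {"x":0,"y":0,"z":0.35,"rx":0,"ry":0,"rz":0,"gripper":0}
    - {"x":0,"y":0,"z":0.35,"rx":0,"ry":0,"rz":0,"gripper":0}
    - {"x":0,"y":-0.1,"z":0.35,"rx":0,"ry":0,"rz":0,"gripper":0}
    - {"x":0,"y":-0.3,"z":0.2,"rx":0,"ry":0,"rz":0,"gripper":0}
    - {"x":0,"y":-0.35,"z":0,"rx":0,"ry":0,"rz":0,"gripper":0}
    - {"x":0,"y":-0.35,"z":0,"rx":0,"ry":0,"rz":0,"gripper":0}

```text
clock: 19.3
tool_pos: [564.7, -17.9, 273.2]
tool_rot: [3.129, 0.28, 0.001]
contact_force: [0.7, -0.2, 0.1]
gripper_width: -0.1
```

Request:
apply_moves:
  deltas:
    - {"x":0,"y":-0.4,"z":0,"rx":0,"ry":0,"rz":0,"gripper":0}
    - {"x":0,"y":-0.4,"z":0,"rx":0,"ry":0,"rz":0,"gripper":0}
    - {"x":0,"y":-0.4,"z":0,"rx":0,"ry":0,"rz":0,"gripper":0}
    - {"x":0,"y":-0.4,"z":0,"rx":0,"ry":0,"rz":0,"gripper":0}
    - {"x":0,"y":-0.4,"z":0,"rx":0,"ry":0,"rz":0,"gripper":0}
    - {"x":0,"y":-0.3,"z":0,"rx":0,"ry":0,"rz":0,"gripper":0}
    - {"x":0,"y":0,"z":0,"rx":0,"ry":0,"rz":0,"gripper":0}
    - {"x":0,"y":0,"z":0,"rx":0,"ry":0,"rz":0,"gripper":0}

```text
clock: 20.1
tool_pos: [564.5, -247.3, 272.1]
tool_rot: [-3.129, -0.276, 0.001]
contact_force: [-0.0, 1.0, -0.1]
gripper_width: -0.2
```

```bash
python3 f.py
python3 - <<'E'
from h import *
s=bot.camera('scene');g=s['img'][170:280,180:360];cv2.imwrite('pics/end.png',cv2.resize(g,None,fx=4.4,fy=4.4,interpolation=cv2.INTER_CUBIC))
E
```

```text
20.3 [ 564.83 -246.18  272.62] [-0.4 -0.1 -0.1 -0.2] -0.19
```

View pics/end.png

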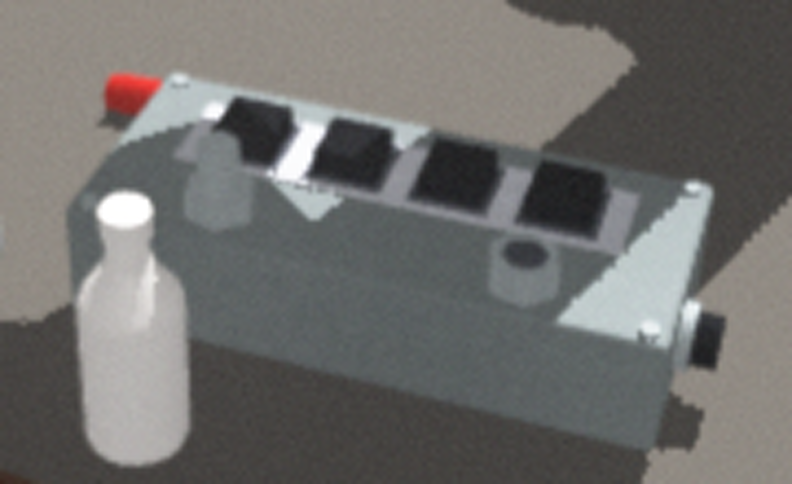

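The four key tops now stand level. Key 2's top edge is at about (455,140), up from about 147 before. The nut, bolt and bottle have not moved.

```bash
python3 -c "
from workcell import bot
print(bot.finish_job())"
```

```text
the job is handed in; nothing more can be done
None
```

The latched key was key 2, the second from the robot's left. It has been released, and the job is handed in at about 20 s of the 58 s allowed.

- **Taps:** I tapped the keys in order 1, 2, 3, 4. Keys 1, 3 and 4 each sank about 2 mm at 3.3–3.8 N, so they were free. Key 2 was not met until 90 mm and did not give at 3.4 N.
- **Release:** I pressed key 2 to about 9.5 mm below the up height. The force was 7.1 N, read about 9 mm down. It then rose with the finger and pushed back with about 2.8 N at 92.9 mm, where there had been no contact earlier.
- **Last checks:** The final scene picture shows all four keys standing level, with the nut, bolt and bottle where they were. The screwdriver is only partly in that picture, and the spool, reducer and offcut are outside it. The arm is clear at 272 mm height, to the right of the box, with the force reading near zero.
- **What disagreed:** My first batch of moves was refused because the rows left out some numbers, and nothing moved. My rough first positions from the scene picture were about 12 mm off the wrist camera's. I used the wrist camera's figures, and the taps bore them out.

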